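# Stop-button test on the pasta roller

### The job

Do the daily test of the stop on the bench-top pasta roller. With the fingertips press the big three-lobed mushroom stop button in until it stays down by itself and let go of it; then push one of its lobes sideways with the fingertips so that the head turns clockwise (seen from above) until it springs back up; last, press the square reset button on the same panel fully in and let it come back. Only touch and push: never take the stop head between the fingers, do not press the round start button in its collar, leave the stop up and both buttons out, and leave the things standing round the machine where they are.

Things in the scene. Friction and masses are not known exactly. Their poses are not given: they have to be found in the camera images.
- roller: Bench-top pasta roller of bare metal, fixed. Origin on the worktop under the centre of its control housing (240 mm along x, 160 along y, flat level top 125 mm up); x to the machine's back, y to its left, z up. Rollers and right cheek (up to 173 mm high) lie at y = -80 to -305 mm.
- panel (a point): Centre of the control panel, the flat top of the housing. On it: the stop button in front (axis 52 mm in front of this point); the square reset button and the round start button 74 mm behind it, 36 mm to either side (which is on which side varies).
- stop_cap: Head of the stop button: black dome 61 mm across with three equal lobes 120 degrees apart. Origin on the axis at the head's underside, z up; one lobe along its own +x. Lobes span z = 2 to 15.5 mm, dome top 22.5 mm. The underside is 20 mm above the panel with the button out, about 11 mm when latched. Round the stem lies a flat collar of 30 mm radius, 6 mm high.
- stop_top (a point): top centre of the stop head's dome, 42.5 mm above the panel with the button out; press here, straight down
- lobe_a (a point): upper face of the first lobe, 34 mm from the axis, along the head's own +x. Each lobe is 22 mm wide with upright flanks and a rounded end, reaching 44 mm from the axis; neighbouring lobe ends stand 35 mm apart and the gaps are open down to the panel, so a fingertip can stand there and push a flank
- lobe_b (a point): the same on the second lobe, 120 degrees anticlockwise (seen from above) from lobe_a
- lobe_c (a point): the same on the third lobe, 120 degrees clockwise (seen from above) from lobe_a
- stop_plunger (a joint): how far the stop button is pressed in, m: 0 out, end stop 0.0125. It latches when pressed past about 0.0100 and then stays at about 0.009; pressing takes 3 N at first, 5 to 8 N near the end. Once latched it comes up only if the head is turned.
- stop_twist (a joint): turn of the stop head, rad: 0 at rest (end stop), growing clockwise seen from above, end stop 1.0. The latch lets go between 0.6 and 0.8, at up to 0.1 N m (3 N on a lobe); a light spring turns the head back to 0 when let go.
- reset_button (a joint): how far the reset button is pressed in, m: 0 out, 0.006 end stop; spring 2 N at first, 4.4 N at the end stop; does not latch
- reset_top (a point): top centre of the reset button: black square cap 26 by 26 mm, standing 18 mm above the panel, in a flat square bezel of 36 mm
- start_button (a joint): how far the start button is pressed in, m: 0 out, 0.006 end stop; it must not be pressed
- start_top (a point): top centre of the start button: black round cap of 27 mm, 10.5 mm above the panel, sunk in a round collar 40 mm across and 12 mm high
- mug: white mug, 92x123x95 mm, loose, left of the control housing; origin under its centre. Bystander.
- salt_shaker: glass salt shaker, 44 mm across, 90 mm high, loose, left of the control housing; origin under its centre. Bystander.
- pepper_mill: wooden pepper mill, 58 mm across, 170 mm high, loose, behind the control housing; origin under its centre. Bystander.
- honey: honey jar, 71 mm across, 110 mm high, loose, left behind the control housing; origin under its centre. Bystander.
- bowl_small: small white bowl, 122 mm across, 66 mm high, loose, right of the machine; origin under its centre. Bystander.

How it is judged:
By the outcome, as a careful person would: the job done as asked, in the order asked, and still so for the second after the job is handed in, with the robot touching nothing.
It also fails if it takes over 48 s, if anything falls off the work surface, if the arm or the gripper's body presses on something with over 40 N, if the wrist force passes 120 N, or if a joint passes its speed limit or range.

### The arm

A 6-joint arm with a two-finger parallel gripper is mounted at the origin on a cart in front of the work surface, level with it; the furniture and walls round the work are solid. World frame = base frame: x ahead of the robot, y to its left, z up, the work surface at z = 0. Lengths are in mm, angles in degrees, forces in N, time in s.
With the tool pointing down it reaches from about 375 to 975 mm from the base axis. Payload 3.8 kg.
Tool frame: the origin (TCP) lies on the mounting face of the last link; the fingertips stand 173 mm ahead of it and the grasp point (between the pads) lies 155 mm ahead of it; z points along the fingers, y is the line along which they close (so a half turn about z gives the same grasp; the last joint's range is limited). The gripper opens to 85 mm and grips with 20 to 120 N. Pads are 22 mm wide; open, the fingers measure 114 mm over their backs; the gripper's body (76 mm by 85 mm) begins 54 mm behind the grasp point. The pads swing forward as they close: fully open they stand 13 mm farther back than shut.
Start: joints at [74.318, 15.12, 91.902, -0, 72.978, -2.114], TCP at [158.349, 656.16, 404.68] pointing down, gripper open.
Joint ranges: [-150.88, 150.88], [-54.13, 125.18], [17.81, 147.31], [-75.09, 255.09], [0, 152.58], [-146.25, 146.25]. Speed limits (degrees/s): [147.25, 147.25, 180, 180, 180, 180].

### API

Orientations are given as [roll, pitch, yaw] about the fixed x, y, z axes, in that order (R = Rz(yaw) Ry(pitch) Rx(roll)).
In Python, from bench import * gives the robot as it stands.
- The arm moves only by the tool carry_out, never from a script. Its argument "motion" is a list of rows, each a list of 2 entries, a list of its own where there are three numbers: the shift along the tool's x, y, z in m, then the turn about the tool's z in degrees. In form: [[[tx, ty, tz], turn], ...]. A call has 1 to 10 rows; each row shifts and turns the commanded pose from where the row before left it, along the tool's axes as they then stand; what a row does not reach is not made up. A row lasts 1/10 s, in which the tool goes at most 50 mm and 8.59 degrees, less where a joint would pass 70% of its speed; a pose out of reach is approached as far as the arm can. A call with a gripper value outside its range is refused whole. "jaw" is the gripper command: -1 is shut, 1 is fully open, values between are in proportion, set as the call begins (left out, the last holds). The fingers move at their own pace and stop on an object; "force" is the grip in N (left out, the last holds). Time passes only in rows, so rows that do not move let the fingers close. It gives the time, the measured TCP pose, the force, the opening and the grip force at its end, in the units of the state.
- get_state(): the state, without advancing time (a new reading comes with each control period).
- get_image(name): name is "scene" or "top" or "wrist"; returns a dict with "frame" (400x640x3 uint8, red, green, blue), "K" (3x3 intrinsics, pixels), "xyz" and "rotation" of the camera in the world. Camera axes: x right, y down, z forward; pixel columns grow to the right and rows downward; lengths in mm; the calibration is good to about 2 mm. The wrist camera is an equidistant fisheye: a pixel r from the principal point sees the ray r / f radians off the axis. A picture is of the moment at which its call begins. There is no depth.
- finish_job(): hands the job in; it is judged then, once.
The state is a dict: "time": time; "joints": joint angles; "qd": joint speeds; "joint_torque": joint torques, N m; "eef_pos": TCP position; "tool_rot": TCP orientation; "force": force on the tool from outside, world axes, zero at the start; "ft_torque": the same for the moment, N m; "finger_gap": finger opening in mm; "gripper_force": force on a finger pad.
Only numpy, scipy, OpenCV 4.12 (cv2) and the standard library are available. Lean on these libraries where they do the work, as an engineer would, in place of code of your own. Each camera call takes 0.05 s, during which the arm holds its last target. There are 200 camera calls.

## Working session

There is one attempt and no reset: what is moved stays moved. The work goes in short steps, Python scripts to look and compute and a tool call to move; the robot and the scene stay as the last step left them, time stands still between calls to the robot, and variables do not carry over. Pictures are saved under pics/ and viewed, at most 10 in all, crops included, and the job is handed in when it is done.

Besides the shell and the picture viewer there is one more tool, called after "Request:" as name(argument=value, ...) on one line, values as JSON. carry_out: Moves the arm, as the interface text tells. Its arguments: {"type":"object","properties":{"motion":{"type":"array"},"jaw":{"type":"number"},"force":{"type":"number"}},"required":["motion"]}

```bash
ls; mkdir -p pics
python3 - <<'E'
from bench import *
import cv2
s=get_state(); print({k:s[k] for k in s})
for n in("scene","top"):
    d=get_image(n); cv2.imwrite(f"pics/{n}0.png",d["frame"][:,:,::-1]); print(n,d["K"],d["xyz"],d["rotation"])
E
```

```text
pics
{'time': 0.0, 'joints': array([ 7.43185930e+01,  1.51694387e+01,  9.19819709e+01, -1.01986329e-03,
        7.29771982e+01, -2.11234172e+00]), 'qd': array([-0.040469  , -0.11395221, -0.01470984, -0.02514185,  0.02329291,
       -0.01393867]), 'joint_torque': array([ 1.59722447e-03, -5.15083909e+01, -3.67325377e+01,  2.47927699e-05,
        1.25134288e-02, -1.13313231e-06]), 'eef_pos': array([158.25610733, 655.82915809, 403.35153764]), 'tool_rot': array([-1.79871444e+02, -3.76650072e-03,  1.66431230e+02]), 'force': array([-0.01382471,  0.24507845,  0.2187613 ]), 'ft_torque': array([-0.02829874, -0.01219729,  0.01078116]), 'gripper_force': 0.0, 'finger_gap': 85.06285046188256}
scene [[388.55948333   0.         316.782851  ]
 [  0.         388.55948333 191.26108139]
 [  0.           0.           1.        ]] [567.90067224 690.39871848 733.9033915 ] [-126.26267887    0.25573558  177.1155336 ]
top [[489.73585809   0.         317.98479916]
 [  0.         489.73585809 204.51079408]
 [  0.           0.           1.        ]] [-389.90917385   48.7181583  1535.2991198 ] [-145.55801776   -0.78396361 -101.99208798]
```

View pics/scene0.png

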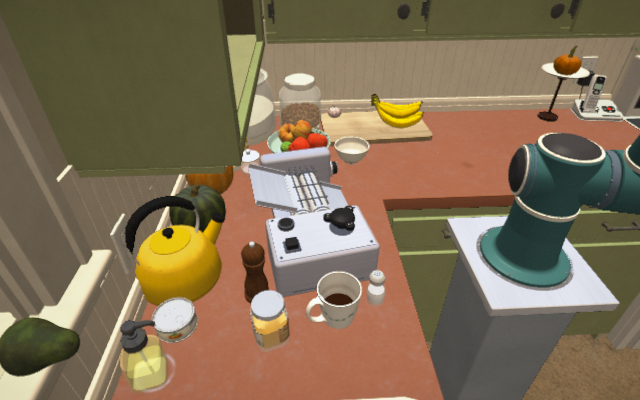

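View pics/top0.png

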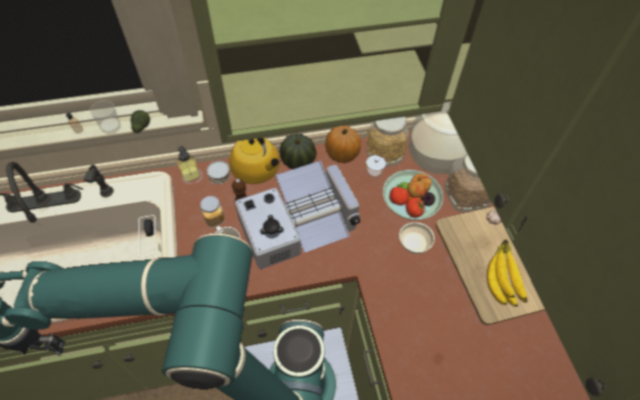

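The scene view shows the stop at about (342,218), the square reset at (291,243) and the round start at (286,225). The reset is therefore on the machine's left and the start on its right.

```bash
cat > h.py <<'E'
from bench import *
import cv2, numpy as np
from scipy.spatial.transform import Rotation as R
def ray(d,u,v,fish=False):
    K=d["K"]; p=np.array([(u-K[0,2])/K[0,0],(v-K[1,2])/K[1,1]])
    if fish:
        t=np.linalg.norm(p); c=np.array([*(p/t*np.sin(t)),np.cos(t)]) if t>0 else np.array([0,0,1.])
    else: c=np.array([*p,1.])
    return R.from_euler('xyz',d["rotation"],degrees=True).as_matrix()@c
def onz(d,u,v,z,fish=False):
    r=ray(d,u,v,fish); return d["xyz"]+r*(z-d["xyz"][2])/r[2]
E
python3 - <<'E'
from h import *
d=get_image("scene"); g=d["frame"].max(2)
for nm,(x0,y0,x1,y1),z in (("stop",(322,200,362,234),150),("reset",(281,235,303,253),143),("start",(276,216,297,233),136)):
    m=(g[y0:y1,x0:x1]<75).astype(np.uint8); n,l,st,c=cv2.connectedComponentsWithStats(m)
    for i in range(1,n):
        if st[i,4]>30:
            u,v=c[i]+[x0,y0]; print(nm,st[i],(u,v),onz(d,u,v,z))
for u,v in((267,239),(354,209),(377,237),(274,260)): print(onz(d,u,v,125))
cv2.imwrite("pics/c.png",cv2.resize(d["frame"][190:300,250:400,::-1],None,fx=5,fy=5,interpolation=cv2.INTER_CUBIC))
print(d["xyz"])
E
```

```text
stop [  2   6  31  25 492] (np.float64(341.5792682926829), np.float64(218.1382113821138)) [478.29980691   3.85741856 150.        ]
reset [  4   2  14  13 142] (np.float64(291.6056338028169), np.float64(243.40845070422534)) [594.30431289  74.12908593 143.        ]
start [ 3  2 13  9 86] (np.float64(285.4767441860465), np.float64(222.03488372093022)) [609.13440924  -5.84257598 136.        ]
start [ 3  8 15  7 36] (np.float64(286.25), np.float64(228.0)) [607.04724321  15.29271587 136.        ]
[650.95979284  37.9513221  125.        ]
[439.98770987 -58.86113303 125.        ]
[400.59375082  45.14122845 125.        ]
[632.58011818 104.02110398 125.        ]
[567.90067224 690.39871848 733.9033915 ]
```

View pics/c.png

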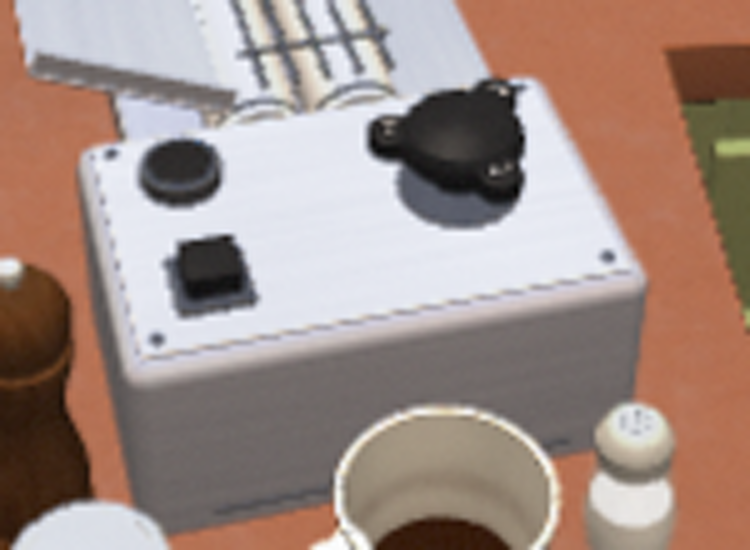

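The crop confirms the layout: one lobe points to the back, one front-left and one front-right. Next I move above the panel with the fingers shut.

Request:
carry_out(motion=[[[-0.02,-0.021,0],0],[[-0.033,-0.035,0],0],[[-0.033,-0.035,0],0],[[-0.033,-0.035,0],0],[[-0.033,-0.035,0],0],[[-0.033,-0.035,0],0],[[-0.033,-0.035,0],0],[[-0.033,-0.035,0],0],[[-0.033,-0.035,0],0],[[-0.033,-0.035,0],0]], jaw=-1, force=40)

```text
time: 1.15
eef_pos: [388.0, 253.3, 404.6]
tool_rot: [180.0, 0.0, 166.5]
force: [1.0, 0.4, 0.4]
finger_gap: 0.1
gripper_force: 0.0
```

Request:
carry_out(motion=[[[-0.033,-0.035,0],0],[[-0.033,-0.035,0],0],[[-0.033,-0.035,0],0],[[-0.033,-0.035,0],0],[[-0.033,-0.035,0],0],[[-0.016,-0.018,0],0],[[0,0,0],0],[[0,0,0],0]])

```text
time: 1.95
eef_pos: [518.2, 24.8, 404.2]
tool_rot: [180.0, -0.1, 166.3]
force: [0.1, 0.0, -0.2]
finger_gap: -0.0
gripper_force: 0.0
```

Run:
```python
from h import *
s=get_state(); print({k:np.round(s[k],2) for k in s})
d=get_image("wrist"); cv2.imwrite("pics/w1.png",d["frame"][:,:,::-1]); print(d["K"],d["xyz"],d["rotation"])
```

```text
{'time': np.float64(1.95), 'joints': array([-2.000e-02, -1.870e+00,  1.108e+02,  4.000e-02,  7.114e+01,
       -7.637e+01]), 'qd': array([ 1.73, -0.84,  0.63,  0.12,  0.18,  0.05]), 'joint_torque': array([-9.600e-01, -3.423e+01, -3.679e+01, -1.100e-01, -7.000e-02,
       -2.000e-02]), 'eef_pos': array([518.18,  24.84, 404.19]), 'tool_rot': array([ 1.7998e+02, -8.0000e-02,  1.6634e+02]), 'force': array([ 0.08,  0.05, -0.24]), 'ft_torque': array([-0.02,  0.  , -0.04]), 'gripper_force': np.float64(0.0), 'finger_gap': np.float64(-0.03)}
[[309.70691629   0.         322.08256782]
 [  0.         309.70691629 196.51156841]
 [  0.           0.           1.        ]] [452.12939014  40.02577756 373.95129393] [ 1.64517715e+02 -2.90757030e-02  7.62831325e+01]
```

View pics/w1.png

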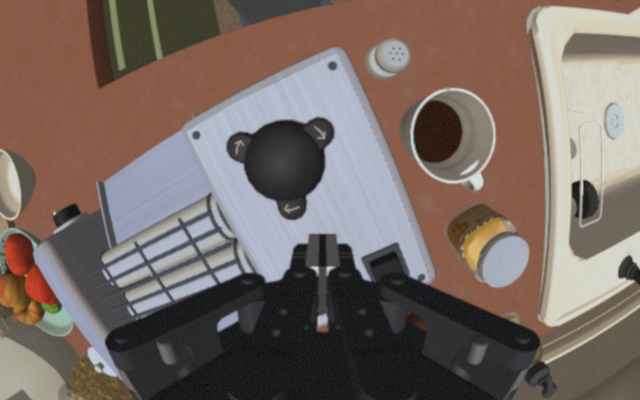

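The wrist view shows the dome at (285,160), lobes at (319,132), (240,146) and (291,208), and the reset at (385,264).

Run:
```python
from h import *
d=get_image("wrist"); g=d["frame"].max(2)
m=np.zeros_like(g); m[105:225,215:345]=(g[105:225,215:345]<90)
n,l,st,c=cv2.connectedComponentsWithStats(m); i=1+st[1:,4].argmax(); mm=(l==i).astype(np.uint8); print(st[i],c[i])
# undistort blob to plane z=157 metric points
v,u=np.nonzero(mm); P=np.array([onz(d,a,b,157,True)[:2] for a,b in zip(u,v)])
# metric raster: 0.5mm
o=P.min(0)-10; I=np.zeros((300,300),np.uint8); q=((P-o)*2).astype(int); I[q[:,1],q[:,0]]=1
I=cv2.morphologyEx(I,cv2.MORPH_CLOSE,np.ones((7,7)))
D=cv2.distanceTransform(I,cv2.DIST_L2,5); _,r,_,p=cv2.minMaxLoc(D); C=o+np.array(p)/2; print("dome r",r/2,C)
w=P-C; rr=np.hypot(*w.T); a=np.degrees(np.arctan2(w[:,1],w[:,0]))[rr>34]
hist=np.histogram(a,np.arange(-180,181,10)); print(hist[0])
ph=np.angle(np.exp(3j*np.radians(a)).mean(),deg=True)/3; print("lobe phase",ph, "maxr",rr.max())
for u,v,z in((291,208,160),(319,132,160),(240,146,160),(385,263,143)): print(onz(d,u,v,z,True))
print(onz(d,196,135,125,True),onz(d,333,66,125,True),onz(d,421,278,125,True))
```

```text
[ 226  118  107  102 6374] [283.24850957 160.79071227]
dome r 28.461244583129883 [478.31147502   4.75355474]
[  0   0   0   3  63  75  72  13   0   0   0   0   0   0   0   2  60  89
  84  13   0   0   0   0   0   0   0   9  77 106  82   4   0   0   0   0]
lobe phase -4.085463778949895 maxr 44.050335167894175
[512.60013969   2.72856092 160.        ]
[464.29221729  35.52966273 160.        ]
[459.73768417 -20.97999589 160.        ]
[583.65852479  63.75827672 143.        ]
[441.27518166 -66.47473152 125.        ] [417.03370671  58.06765688 125.        ] [620.2209455   97.60264882 125.        ]
```

Request:
carry_out(motion=[[[0.017,-0.0145,0.005],0],[[0.017,-0.0146,0.005],0],[[0,0,0.02],0],[[0,0,0.02],0],[[0,0,0.007],0],[[0,0,0.003],0],[[0,0,0.003],0],[[0,0,0.002],0],[[0,0,0],0]])

```text
time: 2.95
eef_pos: [478.9, 5.0, 340.6]
tool_rot: [180.0, 0.1, 166.4]
force: [-1.1, 1.2, 2.8]
finger_gap: -0.3
gripper_force: 1.5
```

Request:
carry_out(motion=[[[0,0,0.003],0],[[0,0,0.003],0],[[0,0,0.003],0],[[0,0,0.0025],0],[[0,0,0],0]])

```text
time: 3.45
eef_pos: [479.0, 4.9, 329.3]
tool_rot: [179.9, 0.1, 166.4]
force: [-1.6, 1.8, 5.3]
finger_gap: 0.0
gripper_force: 3.1
```

Request:
carry_out(motion=[[[0,0,0.001],0],[[0,0,0],0],[[0,0,-0.01],0],[[0,0,-0.03],0],[[-0.0175,0.018,-0.005],0],[[-0.0175,0.018,0],0],[[0,0,0],-5],[[0,0,0],-4.6],[[0,0,0],0]])

```text
time: 4.35
eef_pos: [521.2, 31.6, 372.5]
tool_rot: [-180.0, 0.0, 176.1]
force: [0.1, -0.5, -0.3]
finger_gap: 0.5
gripper_force: 0.0
```

Run:
```python
from h import *
d=get_image("wrist"); e=get_image("scene")
cv2.imwrite("pics/w2.png",np.hstack([cv2.resize(d["frame"][60:360,150:500,::-1],(400,343)),cv2.resize(e["frame"][160:280,250:390,::-1],(400,343),interpolation=cv2.INTER_CUBIC)]))
s=get_state(); print(s["eef_pos"],s["tool_rot"],s["force"])
```

```text
[520.95287385  31.44169582 372.38401743] [-1.79988772e+02  7.77026013e-03  1.75917384e+02] [ 0.58727097  0.14040535 -0.46372964]
```

View pics/w2.png

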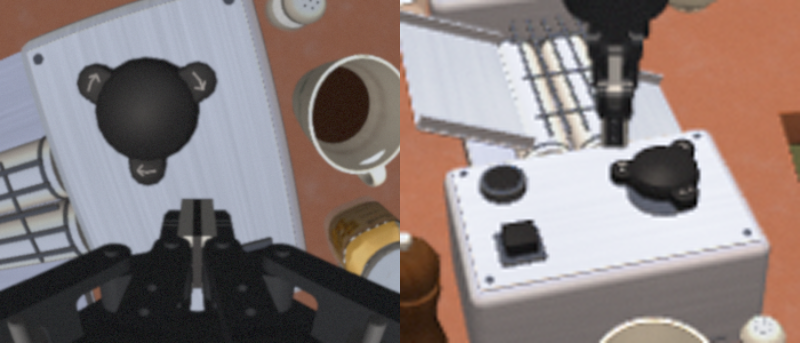

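The stop is latched: the head sits visibly lower. I now lower the fingertip into the gap beside lobe a.

Request:
carry_out(motion=[[[0,0,0.02],0],[[0,0,0.02],0],[[0,0,0.015],0],[[0,0,0.01],0],[[0,0,0],0]])

```text
time: 4.95
eef_pos: [520.2, 31.5, 305.5]
tool_rot: [-180.0, -0.2, 176.0]
force: [0.1, -0.2, 0.3]
finger_gap: -0.1
gripper_force: 0.0
```

Request:
carry_out(motion=[[[0,-0.003,0],0],[[0,-0.003,0],0],[[0,-0.003,0],0],[[0,0,0],0]])

```text
time: 5.35
eef_pos: [520.8, 22.2, 308.1]
tool_rot: [-180.0, 0.1, 176.0]
force: [0.3, 0.2, 0.2]
finger_gap: 0.1
gripper_force: 0.2
```

Request:
carry_out(motion=[[[-0.0019,-0.0044,0],6],[[-0.0019,-0.0044,0],6],[[-0.0019,-0.0044,0],6],[[-0.0019,-0.0044,0],6],[[0,0,0],0]])

```text
time: 5.85
eef_pos: [523.9, 3.3, 307.7]
tool_rot: [-180.0, 0.0, 152.0]
force: [0.4, 1.0, -0.8]
finger_gap: 0.1
gripper_force: 0.0
```

Request:
carry_out(motion=[[[-0.0019,-0.0044,0],6],[[-0.0019,-0.0044,0],6],[[-0.0019,-0.0044,0],6],[[0,0,0],0]])

```text
time: 6.25
eef_pos: [521.1, -10.3, 307.4]
tool_rot: [180.0, 0.0, 134.1]
force: [0.4, 2.0, 0.2]
finger_gap: -0.1
gripper_force: 0.6
```

Run:
```python
from h import *
d=get_image("wrist"); e=get_image("scene")
cv2.imwrite("pics/w3.png",np.hstack([cv2.resize(d["frame"][60:360,150:500,::-1],(400,343)),cv2.resize(e["frame"][160:280,250:390,::-1],(400,343),interpolation=cv2.INTER_CUBIC)]))
```

```text
(no output)
```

View pics/w3.png

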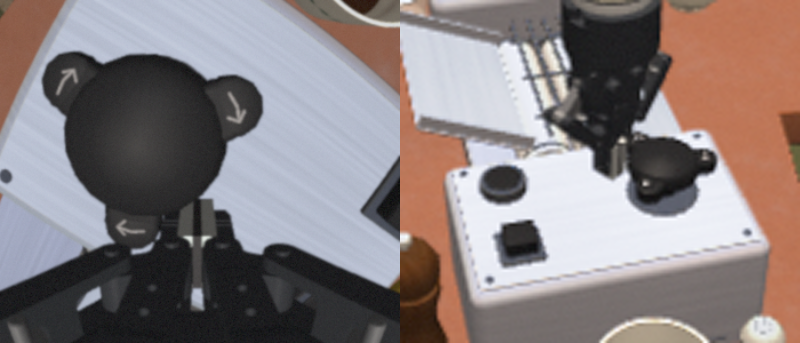

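The head has been turned about 40° and already appears to have risen. I push slightly further, then back off the way I came.

Request:
carry_out(motion=[[[-0.0019,-0.0044,0],6],[[0,0,0],0],[[0.0015,0.0046,0],-6],[[0.0015,0.0046,0],-6],[[0.0015,0.0046,0],-6],[[0.0015,0.0046,0],-6],[[0.0015,0.0046,0],-6],[[0.0015,0.0046,0],-6],[[0.0015,0.0046,0],-6],[[0.0015,0.0046,0],-6]])

```text
time: 7.35
eef_pos: [527.6, 22.4, 307.0]
tool_rot: [-180.0, -0.0, 176.6]
force: [-0.4, 0.2, -1.2]
finger_gap: 0.1
gripper_force: 0.1
```

Request:
carry_out(motion=[[[-0.003,0.008,0],0],[[0,0,0],0],[[0,0,-0.02],0],[[0,0,-0.03],0],[[0,0,-0.03],0],[[-0.02,0.01,0],0],[[0,0,0],0]])

```text
time: 8.05
eef_pos: [553.7, 38.8, 389.1]
tool_rot: [180.0, 0.3, 176.0]
force: [0.4, 0.9, 0.4]
finger_gap: 0.1
gripper_force: 0.0
```

Run:
```python
from h import *
d=get_image("wrist"); e=get_image("scene")
cv2.imwrite("pics/w4.png",np.hstack([cv2.resize(d["frame"][60:360,150:500,::-1],(400,343)),cv2.resize(e["frame"][160:280,250:390,::-1],(400,343),interpolation=cv2.INTER_CUBIC)]))
```

```text
(no output)
```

View pics/w4.png

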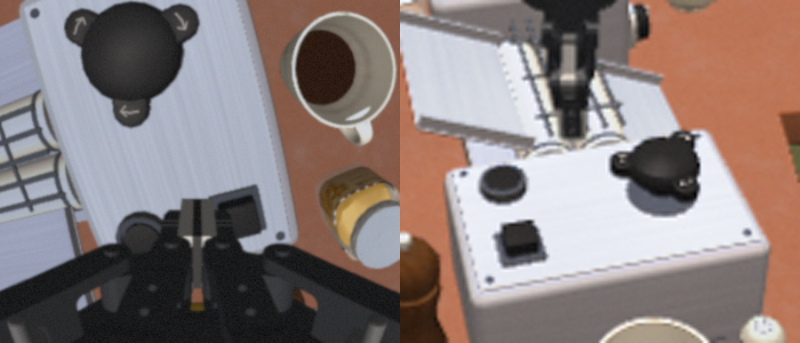

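The stop is up again and its lobes are back at rest. I now measure the reset, at about (358,246) in the wrist image.

Run:
```python
from h import *
d=get_image("wrist"); e=get_image("scene"); s=get_state(); p=s["eef_pos"]
f=d["frame"][215:275,325:395]; 
cv2.imwrite("pics/w5.png",np.hstack([cv2.resize(f[:,:,::-1],(400,343),interpolation=cv2.INTER_CUBIC),cv2.resize(e["frame"][228:262,275:315,::-1],(400,343),interpolation=cv2.INTER_CUBIC)]))
g=f.max(2); m=(g<45).astype(np.uint8); n,l,st,c=cv2.connectedComponentsWithStats(m)
for i in range(1,n):
    if st[i,4]>80: print(st[i],c[i]+[325,215],onz(d,*(c[i]+[325,215]),143,True))
print(p,s["tool_rot"],onz(d,358,246,143,True))
```

```text
[  5  21  49  39 977] [355.08904811 257.21187308] [593.05401719  59.93221239 143.        ]
[551.12088879  38.20296278 386.00488588] [-1.79969059e+02 -1.50529898e-01  1.76027405e+02] [583.6775034  62.4347962 143.       ]
```

View pics/w5.png

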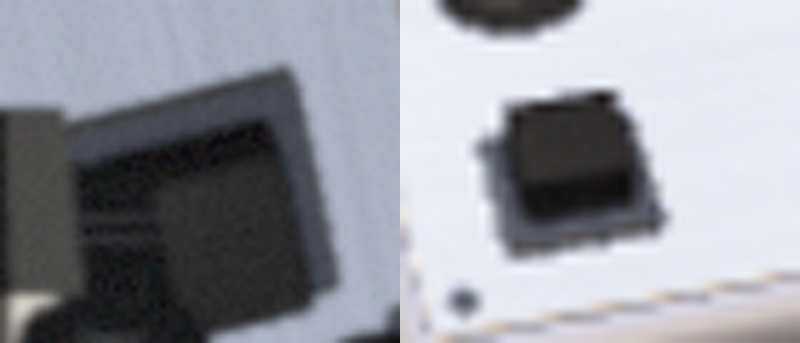

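The top face centre is at about (366,258) in the wrist image and (292.2,241.7) in the scene image.

Run:
```python
from h import *
d=get_image("wrist"); e=get_image("scene"); s=get_state()
print(onz(d,366,258,143,True),onz(e,292.2,241.7,143))
print(s["eef_pos"],s["tool_rot"])
```

```text
[593.19721683  68.15325191 143.        ] [593.01674417  68.85584139 143.        ]
[551.14346566  38.18424653 386.14838358] [-1.79980237e+02 -1.25522796e-01  1.76020097e+02]
```

Request:
carry_out(motion=[[[-0.0196,0.0168,0],0],[[-0.0196,0.0168,0],0],[[0,0,0.03],0],[[0,0,0.02],0],[[0,0,0.013],0],[[0,0,0],0],[[0,0,0],0]])

```text
time: 9.05
eef_pos: [593.3, 69.0, 324.4]
tool_rot: [-180.0, -0.0, 176.0]
force: [0.2, -0.6, 0.2]
finger_gap: -0.2
gripper_force: 0.0
```

Request:
carry_out(motion=[[[0,0,0.005],0],[[0,0,0.003],0],[[0,0,0.003],0],[[0,0,0.002],0],[[0,0,0],0]])

```text
time: 9.55
eef_pos: [593.7, 69.2, 311.8]
tool_rot: [180.0, 0.1, 176.0]
force: [0.4, -0.1, 3.7]
finger_gap: 0.0
gripper_force: 1.8
```

Request:
carry_out(motion=[[[0,0,0.0015],0],[[0,0,0.001],0],[[0,0,0],0],[[0,0,0],0]])

```text
time: 9.95
eef_pos: [593.7, 69.2, 310.4]
tool_rot: [180.0, 0.1, 176.0]
force: [-1.8, -0.7, 8.8]
finger_gap: -0.1
gripper_force: 4.6
```

A force of 8.8 N, above the 4.4 N at the end stop, means the reset is fully in. I retract and check.

Request:
carry_out(motion=[[[0,0,-0.01],0],[[0,0,-0.03],0],[[0,0,-0.04],0],[[0,0,-0.02],0],[[0,0,0],0],[[0,0,0],0]])

```text
time: 10.55
eef_pos: [593.0, 69.2, 408.3]
tool_rot: [180.0, -0.0, 176.0]
force: [-0.1, -1.3, -0.7]
finger_gap: 0.1
gripper_force: 0.0
```

Run:
```python
from h import *
e=get_image("scene"); print(get_state()["force"])
cv2.imwrite("pics/w6.png",cv2.resize(e["frame"][150:350,200:420,::-1],None,fx=3,fy=3,interpolation=cv2.INTER_CUBIC)[:600])
```

```text
[ 0.12533515  0.41021488 -0.66700139]
```

View pics/w6.png

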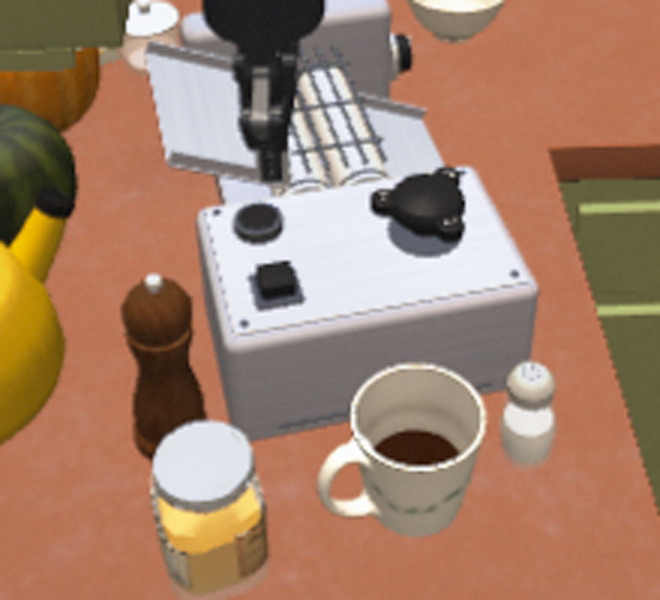

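The stop is up at (430,200) and the reset is out at (275,282). The things standing round the machine have not moved, and the gripper is clear.

```bash
python3 -c "
from bench import *
print(finish_job())"
```

```text
the job is handed in; nothing more can be done
None
```

The stop test is done and handed in at about 10.6 s: the stop was pressed until it latched, then released by turning one lobe clockwise; the reset was pressed fully in and came back out, and the start button and the things round the machine were not touched.

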